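# Dump used polishing pieces from the drop box into the cam-locked wash tray

### The job

Put the standing felt cone into the open-topped drop box with the two wheels already in it, then push the tray in under the box and turn the T-handled cam a quarter turn so that it draws the tray tight against the frame. Only then slide the bolt back so that the floor of the box swings open and all three pieces fall into the tray; leave the brush wheel, the polishing bar and the denture where they are.

Things in the scene. Friction and masses are not known exactly. Their poses are not given: they have to be found in the camera images.
- dropbox: Fixed aluminium frame with a white open-topped box over the tray bay. Origin on the worktop under the middle of the box; x to its back (tray comes out to -x), y to its left, z up. Box inside 84 mm (x) by 100 mm (y), walls 5 mm; floor 98 mm, rim 146 mm above the worktop. Front face at x = -56 mm. Cam axis at x -34, y -115 mm; bolt at the back. Frame and handles are at most 155 mm high.
- hopper_mouth (a point): Middle of the box's open mouth, at rim height (146 mm above the worktop). Axes as dropbox.
- tray (a joint): How far the white tray stands out, m: 0 = front plate flush with the frame, 0.09 = pulled out. Slides along dropbox x, friction about 1 N. Pushed in, it meets a sprung buffer at 0.008 and springs back to there when let go (4 N at 0.008, 8 N at 0): only the cam holds it at 0. Inside 120 x 120 mm, floor 11 mm above the worktop, walls 37 mm.
- tray_tab (a point): Top middle of the tray's grey upright pull tab, 75 mm above the worktop. The tab is 12 mm thick along dropbox y, 45 mm long along dropbox x (22 mm either way from this point) and 45 mm high, in front of the tray's front plate; it moves with the tray. Push it toward dropbox +x to close. Axes as dropbox.
- cam (a joint): Turn of the cam, rad: about 0 = open, grows anticlockwise seen from above, stop at 1.6. With the tray against its buffer the cam's hook catches a pin on the tray front and draws the tray from 0.008 to within 0.001 of the frame by about 1.2 rad, then holds it; it stays where it is left (turning takes about 0.1 N m).
- cam_handle (a point): Top middle of the cam's grey T-handle, on the turning axis, 148 mm above the worktop. The handle bar is 56 mm long, 12 mm thick and 32 mm high. The point's x axis runs along the bar and turns with it; at cam 0 it is parallel to dropbox x. About 50 mm clear to the box wall.
- bolt (a joint): How far the bolt under the free (back) edge of the floor is drawn, m: 0 = shut, 0.024 = stop; the floor is freed at about 0.010. Slides along dropbox +x, away from the box, friction about 1 N; it stays where it is left.
- bolt_knob (a point): Top middle of the bolt's grey upright knob behind the box, 155 mm above the worktop: head 22 mm along dropbox x, 14 mm along dropbox y and 24 mm high on a 12 x 14 mm stem. Moves with the bolt.
- floor (a joint): Angle of the hinged box floor, rad: 0 = shut, 1.45 = hanging straight down into the tray. Hinged along the front edge of the box.
- felt_cone: Cream felt polishing cone, 29 mm across at the foot, 46 mm high, standing on its base on the worktop; origin at the centre of its base. It may lie down in the box.
- felt_wheel: Cream felt wheel with a dark red hub, 50 mm across, 15 mm thick, already in the box; origin at the centre of its underside.
- grind_wheel: Brown grinding wheel, 40 mm across, 12 mm thick, already in the box; origin at the centre of its underside.
- brush_wheel: Dark bristle brush wheel, 67 mm across, 19 mm thick, on the worktop; stays where it is.
- compound_bar: Bar of brown polishing compound, 38 x 60 x 28 mm, on the worktop; stays where it is.
- denture_1: Pink denture with white teeth, 46 x 58 x 18 mm, on the worktop beyond the drop box; stays where it is.
Not all that is in view belongs to the job. Leave any green look-alike of the felt_cone alone.

How it is judged:
By the outcome, as a careful person would: the job done as asked, in the order asked, and still so for the second after the job is handed in, with the robot touching nothing.
It also fails if it takes over 72 s, if anything falls off the work surface, if the arm or the gripper's body presses on something with over 40 N, if the wrist force passes 120 N, or if a joint passes its speed limit or range.

### The arm

A 6-joint arm with a two-finger parallel gripper is mounted at the origin on a cart in front of the work surface, level with it; the furniture and walls round the work are solid. World frame = base frame: x ahead of the robot, y to its left, z up, the work surface at z = 0. Lengths are in mm, angles in degrees, forces in N, time in s.
With the tool pointing down it reaches from about 300 to 850 mm from the base axis. Payload 4.2 kg.
Tool frame: the origin (TCP) lies midway between the tips of the shut fingers; the grasp point (between the pads) lies 19 mm behind it; z points along the fingers, x is the direction in which the jaws open and shut, and the axes are right-handed (so a half turn about z gives the same grasp; the last joint's range is limited). The gripper opens to 91 mm and grips with 3 to 60 N. Pads are 32 mm wide; open, the fingers measure 118 mm over their backs; the gripper's body (76 mm by 178 mm) begins 60 mm behind the grasp point.
Start: joints at [71.161, 18.312, 89.639, -0, 72.044, -1.146], TCP at [174.754, 547.818, 213.976] pointing down, gripper open.
Joint ranges: [-177.97, 177.97], [-48.28, 115.42], [12.27, 149.76], [-77.06, 257.06], [2.81, 150.46], [-146.56, 146.56]. Speed limits (degrees/s): [147.25, 147.25, 180, 180, 180, 180].

### API

Orientations are given as [roll, pitch, yaw] about the fixed x, y, z axes, in that order (R = Rz(yaw) Ry(pitch) Rx(roll)).
In Python, from workcell import env gives the robot as it stands. The module is installed in compiled form; this text tells all that it offers.
- The arm moves only by the tool drive_tool, never from a script. Its argument "series" is a list of rows, each a list of 3 entries, a list of its own where there are three numbers: the closure, from 0 (fully open) to 1 (shut), then the shift along the tool's x, y, z in mm, then the turn, a rotation vector about the tool's x, y, z in rad. In form: [[gripper, [dx, dy, dz], [rx, ry, rz]], ...]. A call has exactly 5 rows; each row is the pose to reach, as a shift and turn from the pose commanded when the call began, along the tool's axes at that moment; what a row does not reach only later rows make up. A row lasts 1/10 s, in which the tool goes at most 50 mm and 8.59 degrees, less where a joint would pass 70% of its speed; a pose out of reach is approached as far as the arm can. A call with a gripper value outside its range is refused whole. The fingers move at their own pace and stop on an object; "squeeze" is the grip in N (left out, the last holds). Time passes only in rows, so rows that repeat a pose let the fingers close, or fill a call up. It gives the time, the measured TCP pose, the force and the opening at its end, in the units of the state.
- env.state(): the state, without advancing time (a new reading comes with each control period).
- env.grab_frame(name): name is "scene" or "top" or "wrist"; returns a dict with "image" (420x560x3 uint8, red, green, blue), "K" (3x3 intrinsics, pixels), "origin" and "orientation" of the camera in the world. Camera axes: x right, y down, z forward; pixel columns grow to the right and rows downward; lengths in mm; the calibration is good to about 2 mm. A picture is of the moment at which its call begins. There is no depth.
- env.job_done(): hands the job in, once; it reports no verdict.
The state is a dict: "time_s": time; "qpos": joint angles; "qvel": joint speeds; "effort": joint torques, N m; "ee_pos": TCP position; "ee_rot": TCP orientation; "force": force on the tool from outside, world axes, zero at the start; "torque": the same for the moment, N m; "gripper_width": finger opening in mm.
Only numpy, scipy, OpenCV 4.12 (cv2) and the standard library are available. Lean on these libraries where they do the work, as an engineer would, in place of code of your own. Each camera call takes 0.05 s, during which the arm holds its last target.

## Working session

There is one attempt and no reset: what is moved stays moved. The work goes in short steps, Python scripts to look and compute and a tool call to move; the robot and the scene stay as the last step left them, time stands still between calls to the robot, and variables do not carry over. Pictures are saved under pics/ and viewed, and the job is handed in when it is done.

Besides the shell and the picture viewer there is one more tool, called as name(argument=value, ...) on one line, values as JSON. drive_tool: Moves the arm, as the interface text tells. Its arguments: {"type":"object","properties":{"series":{"type":"array","items":{"type":"array"}},"squeeze":{"type":"number"}},"required":["series"]}

```bash
mkdir -p pics
cat > h.py <<'E'
import numpy as np, cv2
from workcell import env
def grab(n,f):
    d=env.grab_frame(n); cv2.imwrite(f'pics/{f}.png',d['image'][:,:,::-1]); np.savez(f'pics/{f}.npz',K=d['K'],o=d['origin'],R=np.array(d['orientation']))
    return d
E
python3 - <<'E'
from h import *
print(env.state())
for n in ['scene','top','wrist']:
    d=grab(n,n+'0'); print(n,d['K'],d['origin'],d['orientation'])
E
```

```text
{'time_s': 0.0, 'qpos': array([ 7.11623860e+01,  1.83517668e+01,  8.97078021e+01, -2.82605863e-04,
        7.20425371e+01, -1.14858017e+00]), 'qvel': array([-0.0811457 , -0.04575334, -0.02638652, -0.06329761,  0.01049801,
       -0.02868798]), 'effort': array([-1.17989486e-03, -4.12453580e+01, -2.31980145e+01,  7.27192755e-02,
        4.55754565e-02, -1.29689079e-04]), 'ee_pos': array([174.5755278 , 547.32213188, 213.10955562]), 'ee_rot': array([-1.79998222e+02,  1.02090857e-01,  7.23110552e+01]), 'force': array([ 0.36491102,  0.8457597 , -0.42064725]), 'torque': array([ 0.00459835, -0.03194846, -0.00581834]), 'gripper_width': 91.39878343859102}
scene [[447.62045471   0.         279.64467233]
 [  0.         447.62045471 209.79341971]
 [  0.           0.           1.        ]] [  47.09399437 -490.93284334  890.79537944] [-136.24115334    0.18818048  -44.07999109]
top [[468.80135822   0.         275.77410679]
 [  0.         468.80135822 213.16586809]
 [  0.           0.           1.        ]] [ 532.08363451   44.26732666 1109.05014139] [-177.97426651    0.28019869  -89.43020212]
wrist [[316.71210761   0.         283.49193389]
 [  0.         316.71210761 207.33463765]
 [  0.           0.           1.        ]] [ 95.95678692 572.41893919 384.04676408] [1.63111373e+02 8.40440196e-02 7.22705484e+01]
```

View pics/scene0.png

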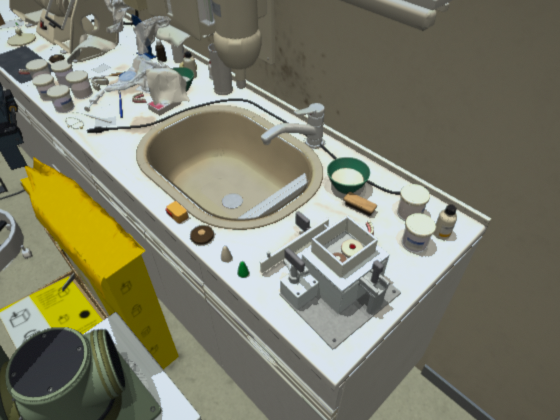

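View pics/top0.png

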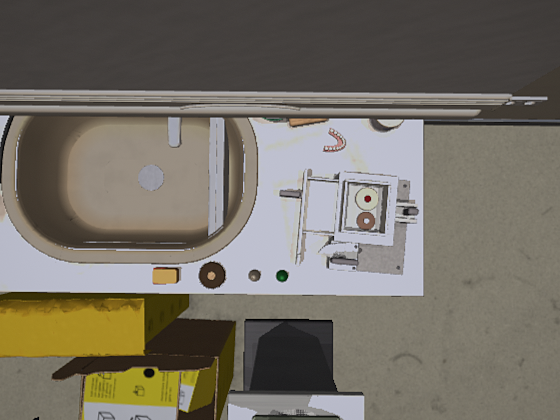

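View pics/wrist0.png

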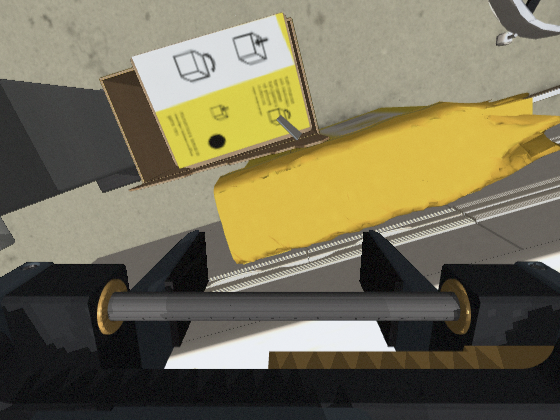

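```bash
cat >> h.py <<'E'
from scipy.spatial.transform import Rotation as Ro
def ray(f,u,v,z):
    d=np.load(f'pics/{f}.npz'); R=Ro.from_euler('xyz',d['R'],degrees=True).as_matrix()
    r=R@np.linalg.inv(d['K'])@np.array([u,v,1.]); t=(z-d['o'][2])/r[2]; return d['o']+t*r
def proj(f,p):
    d=np.load(f'pics/{f}.npz'); R=Ro.from_euler('xyz',d['R'],degrees=True).as_matrix()
    q=d['K']@(R.T@(np.array(p,float)-d['o'])); return q[:2]/q[2]
def crop(f,x0,y0,x1,y1,s,out):
    im=cv2.imread(f'pics/{f}.png')[y0:y1,x0:x1]; cv2.imwrite(f'pics/{out}.png',cv2.resize(im,None,fx=s,fy=s,interpolation=cv2.INTER_CUBIC))
E
python3 - <<'E'
from h import *
crop('top0',230,110,430,300,4,'c1'); crop('scene0',160,170,440,350,2.8,'c2')
E
```

```text
(no output)
```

View pics/c1.png

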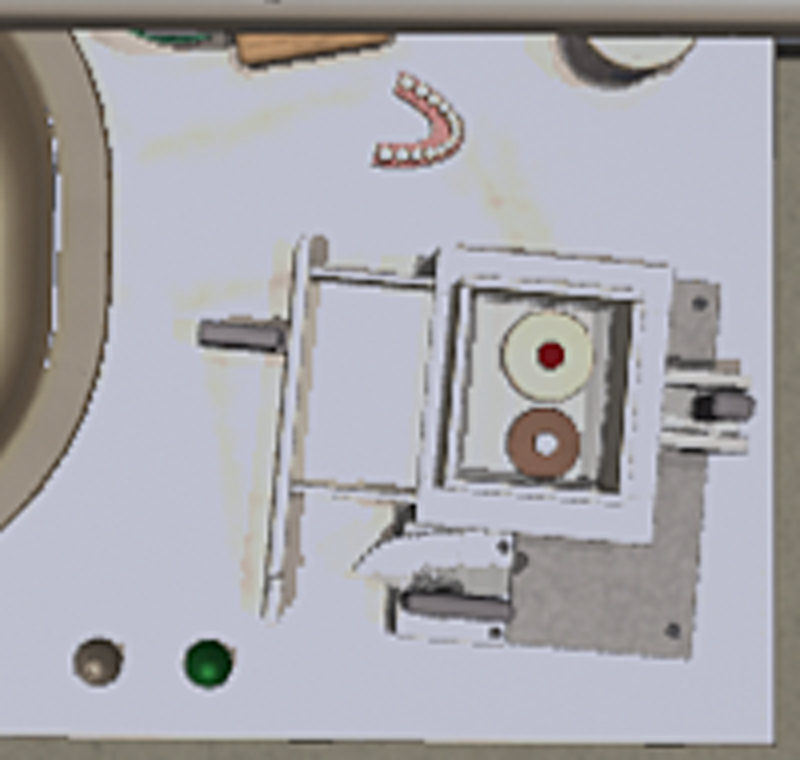

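View pics/c2.png

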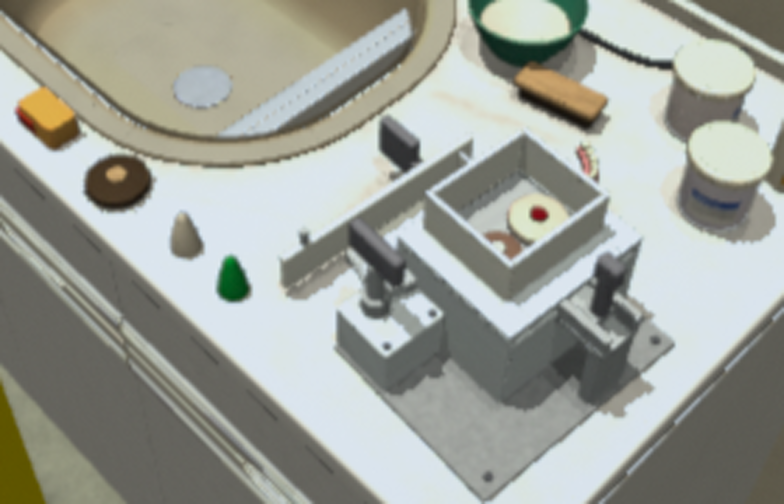

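```bash
cat >> h.py <<'E'
def T(pose,p):
    x,y,a=pose; c,s=np.cos(a),np.sin(a); p=np.array(p,float); return np.array([x+c*p[0]-s*p[1],y+s*p[0]+c*p[1],p[2]])
E
cat > ov.py <<'E'
from h import *
import sys
def draw(f,pose,tray,cam,x0,y0,x1,y1,s,out):
    im=cv2.imread(f'pics/{f}.png')[y0:y1,x0:x1]; im=cv2.resize(im,None,fx=s,fy=s,interpolation=cv2.INTER_CUBIC)
    def poly(P,c,w=True):
        q=np.array([(proj(f,T(pose,p) if w else p)-[x0,y0]+.5)*s for p in P]); cv2.polylines(im,[q.astype(int).reshape(-1,1,2)],True,c,1)
    poly([(a*42,b*50,146) for a,b in [(-1,-1),(-1,1),(1,1),(1,-1)]],(0,0,255))
    poly([(a*47,b*55,146) for a,b in [(-1,-1),(-1,1),(1,1),(1,-1)]],(0,255,0))
    poly([(a*42,b*50,98) for a,b in [(-1,-1),(-1,1),(1,1),(1,-1)]],(255,0,255))
    c,sn=np.cos(cam),np.sin(cam)
    poly([(-34+c*a*28-sn*b*6,-115+sn*a*28+c*b*6,148) for a,b in [(-1,-1),(-1,1),(1,1),(1,-1)]],(255,0,0))
    cv2.imwrite(f'pics/{out}.png',im)
E
python3 - <<'E'
from h import *
for n,u,v,z in [('cam',457,603,148),('tab',240,334,75),('knob',736,405,155),('cone foot',97,662,0),('cone tip',93,668,46),('green',210,663,15),('rimTL',470,283,146),('rimTR',640,298,146),('rimBR',620,495,146),('rimBL',447,480,146),('fw',549,355,113),('gw',545,443,110)]:
    print(n,ray('top0',230+u/4-.4,110+v/4-.4,z).round(1))
for n,u,v,z in [('cam',377,249,148),('tab',399,143,75),('knob',608,268,155),('conetip',183,212,46),('conefoot',187,247,0)]:
    print(n,ray('scene0',160+u/2.8,170+v/2.8,z).round(1))
E
```

```text
cam [471.  -90.7 148. ]
tab [613.3  19.6  75. ]
knob [ 573.2 -231.   155. ]
cone foot [424.7 100.3   0. ]
cone tip [425.8 100.2  46. ]
green [426.3  33.9  15. ]
rimTL [635.1 -96.9 146. ]
rimTR [ 628.2 -184.3  146. ]
rimBR [ 526.9 -174.2  146. ]
rimBL [533.7 -85.6 146. ]
fw [ 600.7 -143.9  113. ]
gw [ 553.9 -142.4  110. ]
cam [ 464.1 -101.6  148. ]
tab [602.2   5.2  75. ]
knob [ 567.9 -234.3  155. ]
conetip [429.5  97.4  46. ]
conefoot [427.3  95.7   0. ]
```

Run:
```python
from ov import *
P=(581,-135.3,np.radians(-95))
draw('top0',P,.09,0,230,110,430,300,4,'o1'); draw('scene0',P,.09,0,240,170,440,350,4,'o2')
```

```text
(no output)
```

View pics/o1.png

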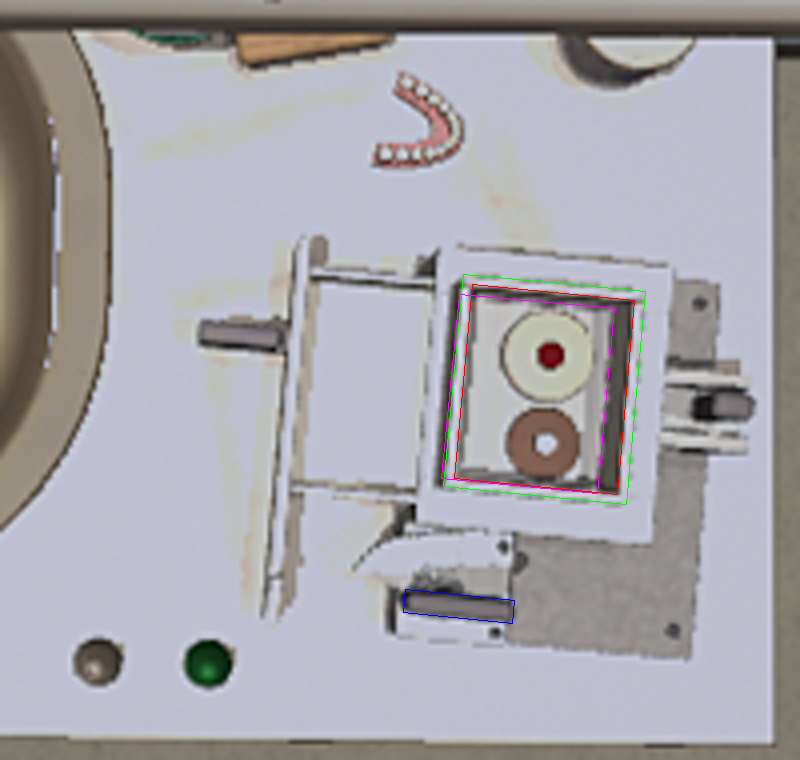

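View pics/o2.png

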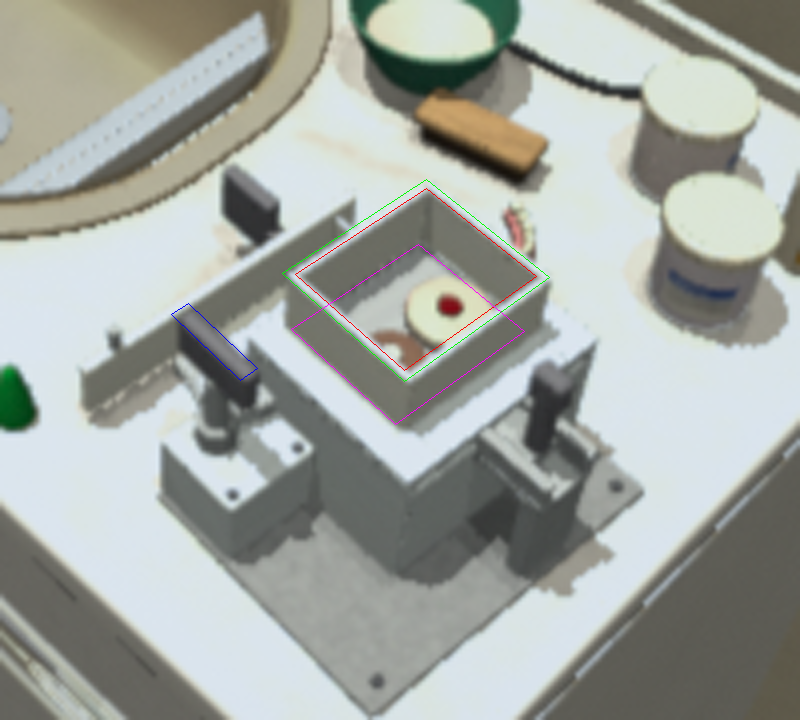

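```bash
cat >> h.py <<'E'
P=(581,-135.3,np.radians(-95))
def go(xyz,yaw=-5,roll=180):
    s=env.state(); R=Ro.from_euler('xyz',s['ee_rot'],degrees=True); G=Ro.from_euler('xyz',[roll,0,yaw],degrees=True)
    print('d',R.inv().apply(np.array(xyz)-s['ee_pos']).round(1),'rot',(R.inv()*G).as_rotvec().round(3),'t',round(s['time_s'],2))
E
python3 - <<'E'
from h import *
go((427,98,150))
for u,v in [(0,738),(770,745)]: print(ray('top0',230+u/4,110+v/4,0))
crop('top0',240,180,310,280,6,'c3'); crop('scene0',200,225,270,285,10,'c4')
E
```

```text
d [-351.4  377.    63.8] rot [1.000e-03 1.000e-03 1.349e+00] t 0.15
[378.64012197 155.9196797    0.        ]
[ 379.35492122 -296.49325133    0.        ]
```

View pics/c3.png

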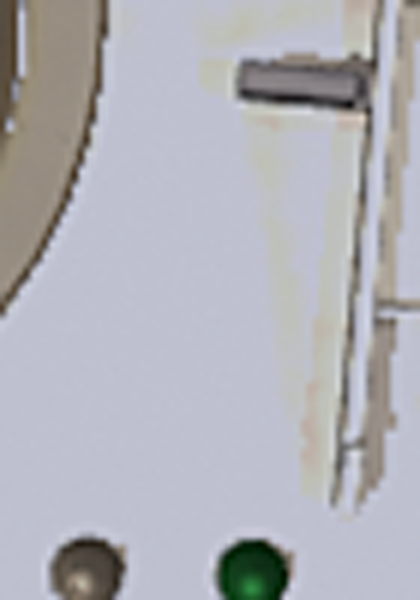

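View pics/c4.png

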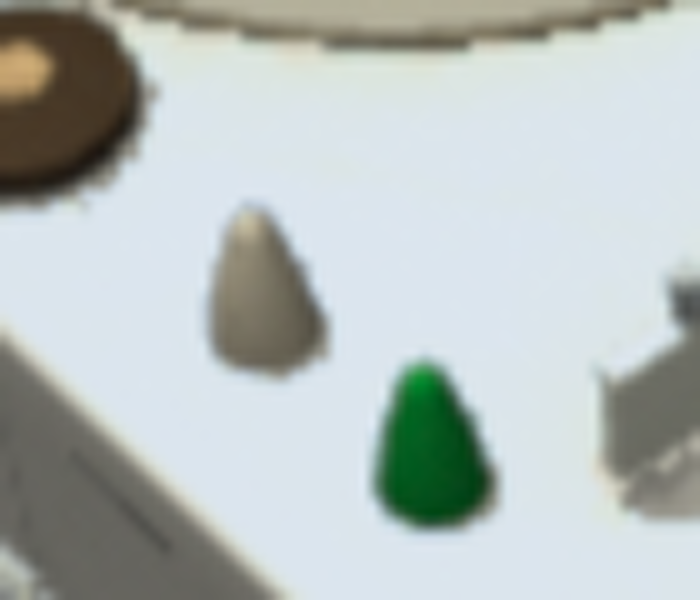

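drive_tool(series=[[0.2, [-170, 185, 30], [0, 0, 0.675]], [0.2, [-351, 377, 64], [0, 0, 1.349]], [0.2, [-351, 377, 64], [0, 0, 1.349]], [0.2, [-351, 377, 64], [0, 0, 1.349]], [0.2, [-351, 377, 64], [0, 0, 1.349]]])

```text
time_s: 0.65
ee_pos: [297.0, 329.8, 183.0]
ee_rot: [180.0, -0.0, 29.0]
force: [1.4, 0.3, -0.2]
gripper_width: 73.0
```

```bash
python3 -c "
from h import *
go((427,98,150))"
```

```text
d [  1.2 265.8  33. ] rot [ 0.    -0.     0.594] t 0.65
```

drive_tool(series=[[0.2, [1, 266, 33], [0, 0, 0.594]], [0.2, [1, 266, 33], [0, 0, 0.594]], [0.2, [1, 266, 33], [0, 0, 0.594]], [0.2, [1, 266, 33], [0, 0, 0.594]], [0.2, [1, 266, 33], [0, 0, 0.594]]])

```text
time_s: 1.15
ee_pos: [419.5, 113.9, 152.3]
ee_rot: [-180.0, -0.0, -4.8]
force: [1.1, 0.4, -0.4]
gripper_width: 73.2
```

```bash
python3 -c "
from h import *
go((427,98,150))"
```

```text
d [ 8.9 15.2  2.3] rot [-0.    -0.     0.003] t 1.15
```

drive_tool(series=[[0.2, [7, 15, 20], [0, 0, 0.003]], [0.2, [7, 15, 40], [0, 0, 0.003]], [0.2, [7, 15, 52], [0, 0, 0.003]], [0.2, [7, 15, 52], [0, 0, 0.003]], [0.2, [7, 15, 52], [0, 0, 0.003]]])

```text
time_s: 1.65
ee_pos: [424.7, 100.4, 100.6]
ee_rot: [-180.0, 0.0, -4.9]
force: [0.9, -0.4, -0.1]
gripper_width: 73.1
```

```bash
python3 -c "
from h import *
go((427,98,150))
for n in ['wrist','top','scene']: grab(n,n+'1')
crop('scene1',180,200,300,290,6,'c5')
print(env.state()['ee_pos'],proj('wrist1',(425,99,2)))"
```

```text
d [  2.5   2.2 -49.4] rot [-0.     0.     0.002] t 1.65
[425.21762663 100.66168349 101.27313426] [284.02970568 209.29621744]
```

View pics/wrist1.png

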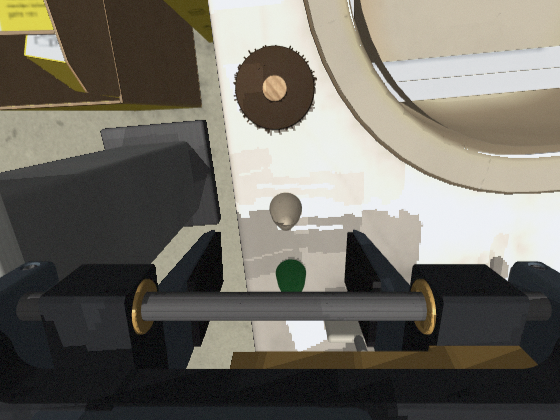

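View pics/c5.png

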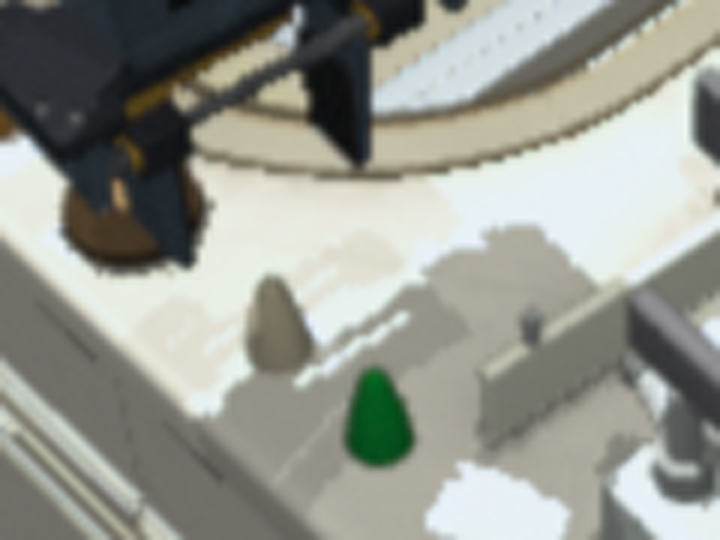

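```bash
python3 -c "
from h import *
print(ray('wrist1',286.5,207,4))
go((426,99.5,4))"
```

```text
[427.40265225 101.54715166   4.        ]
d [ 0.7  1.2 97.3] rot [-0.001 -0.002  0.003] t 1.8
```

drive_tool(series=[[0.3, [1, 0, 40], [0, 0, 0.002]], [0.3, [1, 0, 75], [0, 0, 0.002]], [0.3, [1, 0, 92], [0, 0, 0.002]], [0.3, [1, 0, 97], [0, 0, 0.002]], [0.6, [1, 0, 97], [0, 0, 0.002]]], squeeze=12)

```text
time_s: 2.3
ee_pos: [425.9, 100.4, 3.6]
ee_rot: [-180.0, 0.0, -5.0]
force: [0.2, 0.0, 0.6]
gripper_width: 58.3
```

drive_tool(series=[[0.85, [0, 0, 0], [0, 0, 0]], [0.85, [0, 0, 0], [0, 0, 0]], [0.85, [0, 0, 0], [0, 0, 0]], [0.85, [0, 0, 0], [0, 0, 0]], [0.85, [0, 0, 0], [0, 0, 0]]])

```text
time_s: 2.8
ee_pos: [426.1, 100.3, 4.0]
ee_rot: [-180.0, -0.1, -5.0]
force: [-0.6, 1.0, 3.7]
gripper_width: 26.8
```

```bash
python3 -c "
from h import *
s=env.state();print(s['gripper_width'],s['ee_pos'],s['force'])
grab('wrist','wrist2');grab('scene','scene2')
crop('scene2',180,200,300,290,6,'c6')"
```

```text
26.836951784675904 [426.10082997 100.3187483    4.00015371] [-0.63652374  1.03218273  3.72203308]
```

View pics/c6.png

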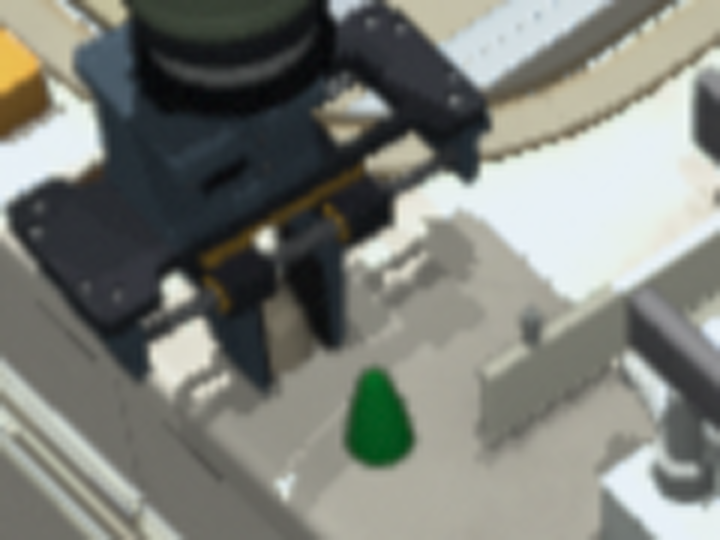

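drive_tool(series=[[1.0, [0, 0, 0], [0, 0, 0]], [1.0, [0, 0, -5], [0, 0, 0]], [1.0, [0, 0, -15], [0, 0, 0]], [1.0, [0, 0, -30], [0, 0, 0]], [1.0, [0, 0, -50], [0, 0, 0]]], squeeze=15)

```text
time_s: 3.4
ee_pos: [424.9, 100.1, 53.9]
ee_rot: [180.0, 0.1, -5.0]
force: [0.5, 0.5, -0.9]
gripper_width: 26.0
```

```bash
python3 -c "
from h import *
grab('scene','scene3')
crop('scene3',180,180,300,270,6,'c7')
go((426,100,200))
for z in (200,): go(T(P,(-22,-6,z)))
"
```

```text
d [  -0.6    0.5 -143.1] rot [-0.002 -0.005  0.   ] t 3.45
d [ 168.3  199.4 -142.6] rot [-0.002 -0.005  0.   ] t 3.45
```

View pics/c7.png

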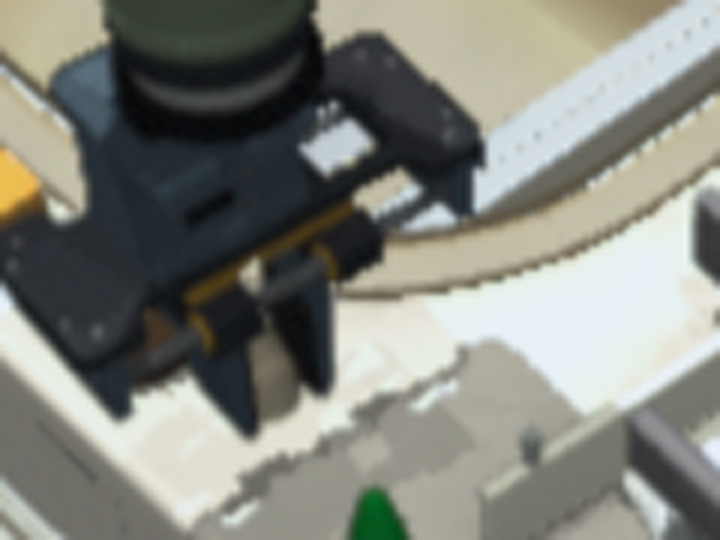

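drive_tool(series=[[1.0, [0, 0, -45], [0, 0, 0]], [1.0, [0, 0, -90], [0, 0, 0]], [1.0, [10, 15, -130], [0, 0, 0]], [1.0, [40, 50, -143], [0, 0, 0]], [1.0, [70, 85, -143], [0, 0, 0]]])

```text
time_s: 3.95
ee_pos: [490.1, 8.8, 199.9]
ee_rot: [-179.9, -0.4, -4.9]
force: [0.8, -0.3, -0.4]
gripper_width: 26.6
```

drive_tool(series=[[1.0, [30, 35, 0], [0, 0, 0]], [1.0, [60, 70, 0], [0, 0, 0]], [1.0, [90, 105, 0], [0, 0, 0]], [1.0, [98, 114, 0], [0, 0, 0]], [1.0, [98, 114, 0], [0, 0, 0]]])

```text
time_s: 4.45
ee_pos: [576.1, -113.9, 195.8]
ee_rot: [-180.0, 0.1, -5.1]
force: [-0.1, -0.0, 0.4]
gripper_width: 26.3
```

```bash
python3 -c "
from h import *
go(T(P,(-22,-6,119)))
grab('wrist','wrist4');grab('scene','scene4')
crop('scene4',290,140,410,290,4,'c8')
"
```

```text
d [ 0.9 -1.1 76.8] rot [-0.     0.001 -0.002] t 4.45
```

View pics/c8.png

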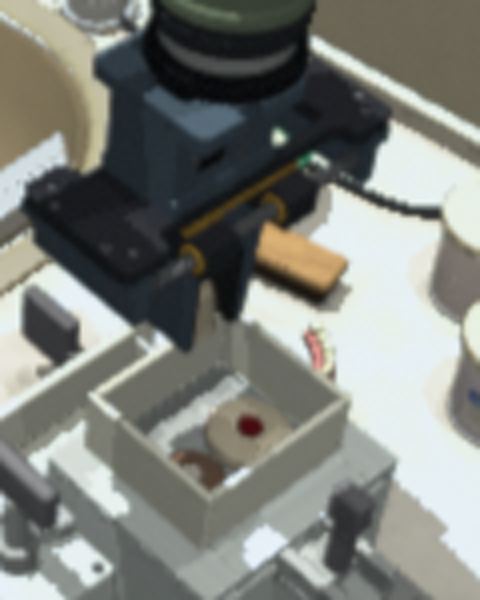

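View pics/wrist4.png

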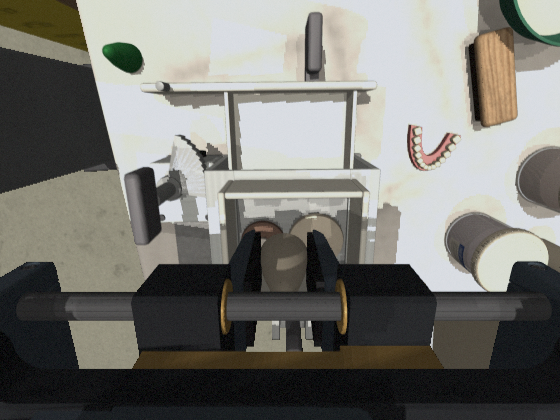

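drive_tool(series=[[1.0, [1, -1, 25], [0, 0, 0]], [1.0, [1, -1, 50], [0, 0, 0]], [1.0, [1, -1, 70], [0, 0, 0]], [1.0, [1, -1, 76], [0, 0, 0]], [1.0, [1, -1, 76], [0, 0, 0]]])

```text
time_s: 5.05
ee_pos: [575.8, -110.3, 120.2]
ee_rot: [-180.0, 0.1, -4.9]
force: [-0.3, 0.5, -0.8]
gripper_width: 26.3
```

drive_tool(series=[[0.5, [0, 0, 0], [0, 0, 0]], [0.5, [0, 0, 0], [0, 0, 0]], [0.5, [0, 0, 0], [0, 0, 0]], [0.5, [0, 0, -10], [0, 0, 0]], [0.5, [0, 0, -30], [0, 0, 0]]])

```text
time_s: 5.55
ee_pos: [575.9, -111.6, 150.2]
ee_rot: [-180.0, 0.2, -5.0]
force: [0.9, -0.3, 0.2]
gripper_width: 45.9
```

drive_tool(series=[[0.5, [0, 0, -30], [0, 0, 0]], [0.5, [0, -40, -55], [0, 0, 0]], [0.5, [0, -80, -55], [0, 0, 0]], [0.5, [0, -120, -55], [0, 0, 0]], [0.5, [0, -120, -55], [0, 0, 0]]])

```text
time_s: 6.05
ee_pos: [587.7, 11.9, 206.8]
ee_rot: [-179.9, -0.1, -4.7]
force: [-0.6, -0.6, -0.8]
gripper_width: 45.8
```

```bash
python3 -c "
from h import *
grab('top','top5');grab('scene','scene5')
crop('scene5',290,190,410,310,5,'c9');crop('top5',270,140,430,290,5,'c10')
tab=ray('top5',290,193.8,75); 
d=np.array(tab[:2])-P[:2]; c,s=np.cos(P[2]),np.sin(P[2]); print('tab box', c*d[0]+s*d[1], -s*d[0]+c*d[1])
go((0,0,0))
"
```

```text
tab box -156.06806800553505 17.201216410487746
d [-584.7   58.1  205.7] rot [ 0.001 -0.001  0.002] t 6.15
```

View pics/c9.png

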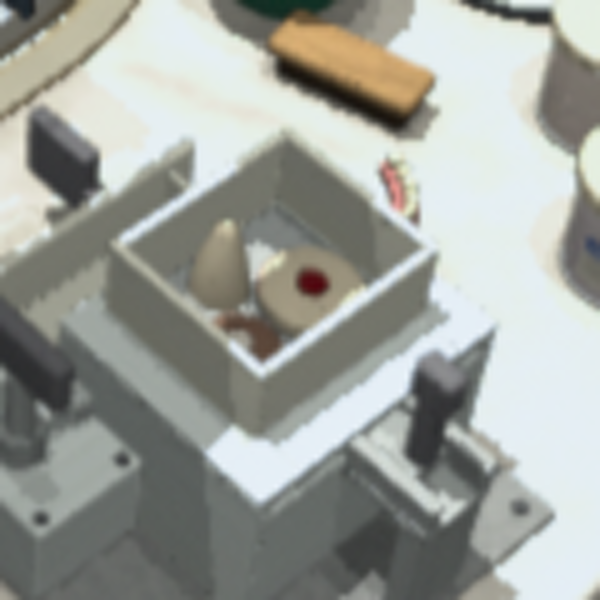

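View pics/c10.png

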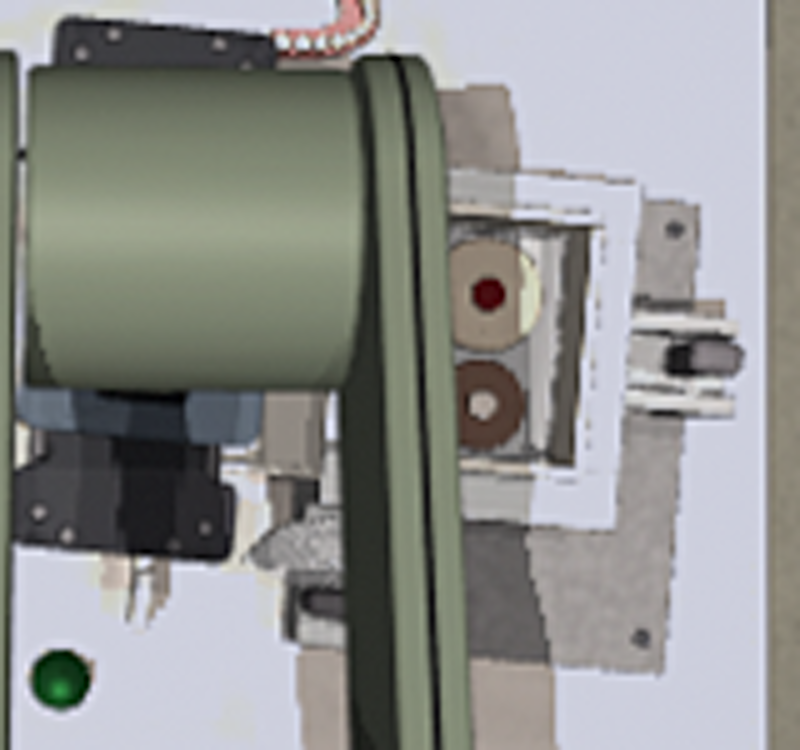

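```bash
python3 -c "
from h import *
go(T(P,(-212,17,120)));go(T(P,(-212,17,48)))
"
```

```text
d [ 23.2 -68.4  86.2] rot [ 0.001 -0.001  0.002] t 6.15
d [ 23.2 -68.5 158.2] rot [ 0.001 -0.001  0.002] t 6.15
```

drive_tool(series=[[1.0, [12, -34, 0], [0, 0, 0]], [1.0, [23, -68, 20], [0, 0, 0]], [1.0, [23, -68, 55], [0, 0, 0]], [1.0, [23, -68, 86], [0, 0, 0]], [1.0, [23, -68, 86], [0, 0, 0]]])

```text
time_s: 6.65
ee_pos: [613.0, 72.0, 115.3]
ee_rot: [179.9, 0.5, -5.1]
force: [-0.9, -0.2, -0.2]
gripper_width: 8.4
```

```bash
python3 -c "
from h import *
grab('wrist','wrist6');grab('scene','scene6')
crop('scene6',230,130,390,270,5,'c11')
go(T(P,(-212,17,48)))
print(proj('wrist6',T(P,(-156,17,75))), proj('scene6',T(P,(-156,17,75))))
"
```

```text
d [-0.2 -2.1 72. ] rot [ 0.    -0.    -0.001] t 6.75
[288.30282658 296.85507776] [301.21485352 216.27274371]
```

View pics/c11.png

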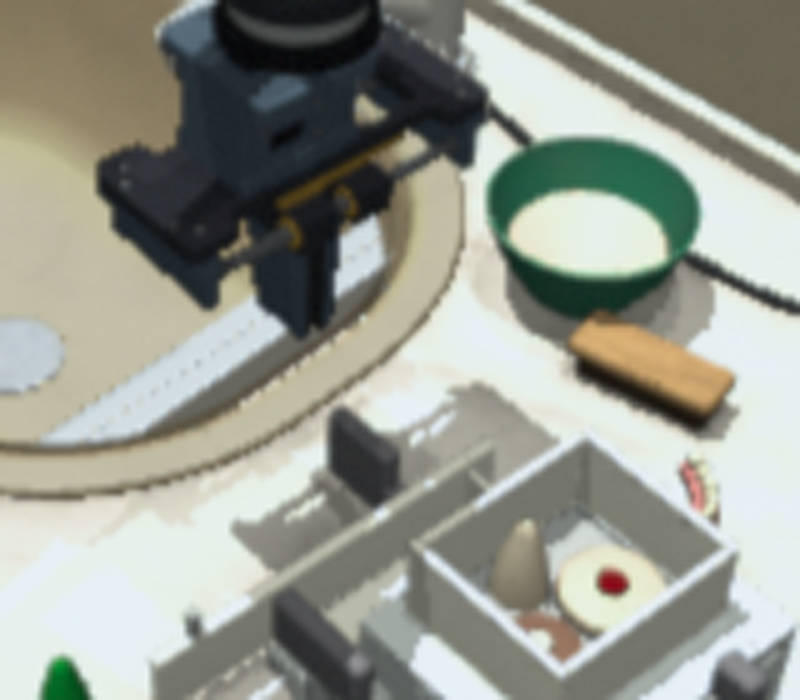

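View pics/wrist6.png

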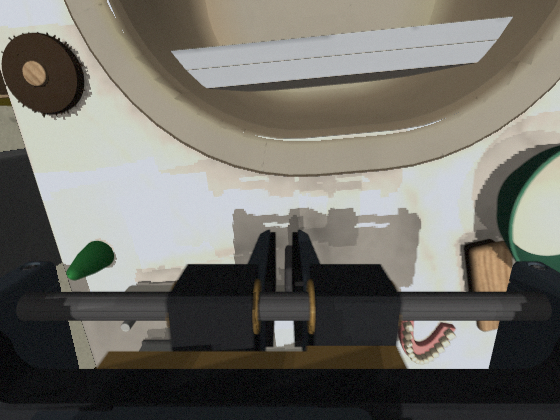

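drive_tool(series=[[1.0, [0, -2, 30], [0, 0, 0]], [1.0, [0, -2, 60], [0, 0, 0]], [1.0, [0, -2, 70], [0, 0, 0]], [1.0, [0, -2, 70], [0, 0, 0]], [1.0, [0, 3, 70], [0, 0, 0]]])

```text
time_s: 7.25
ee_pos: [617.4, 70.7, 51.5]
ee_rot: [-180.0, -0.2, -5.0]
force: [0.6, -0.4, -0.1]
gripper_width: 0.5
```

```bash
python3 -c "
from h import *
grab('wrist','wrist7');grab('scene','scene7')
crop('scene7',250,150,370,270,5,'c12')
go(T(P,(-212,17,48)));print(env.state()['force'],env.state()['gripper_width'])
"
```

```text
d [-1.2 -4.3  3.6] rot [-0.001 -0.004 -0.   ] t 7.35
[-1.05268286 -0.02517869 -0.22714063] 0.7232913435205343
```

View pics/c12.png

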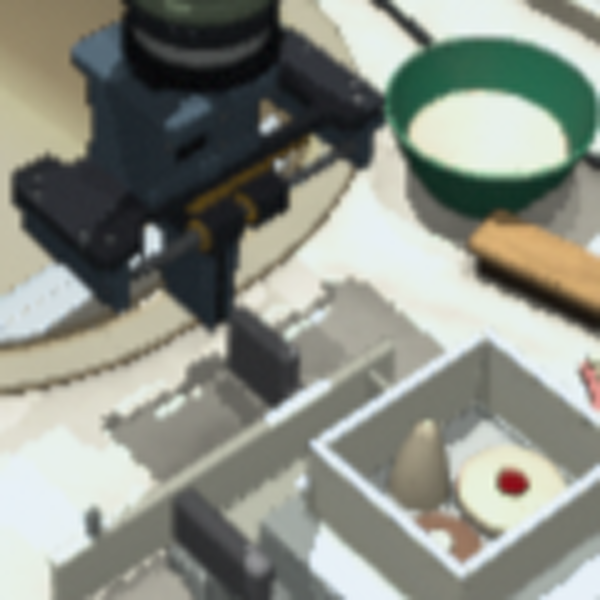

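View pics/wrist7.png

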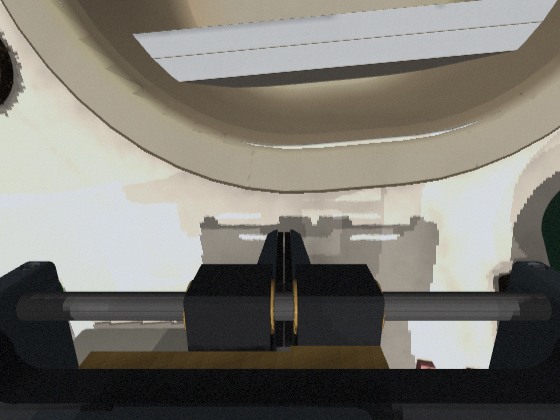

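drive_tool(series=[[1.0, [0, 8, 0], [0, 0, 0]], [1.0, [0, 16, 0], [0, 0, 0]], [1.0, [0, 28, 0], [0, 0, 0]], [1.0, [0, 42, 0], [0, 0, 0]], [1.0, [0, 56, 0], [0, 0, 0]]])

```text
time_s: 7.85
ee_pos: [611.2, 13.5, 49.7]
ee_rot: [-180.0, -0.1, -5.0]
force: [1.2, 1.6, 1.1]
gripper_width: 0.4
```

drive_tool(series=[[1.0, [0, 14, 0], [0, 0, 0]], [1.0, [0, 24, 0], [0, 0, 0]], [1.0, [0, 32, 0], [0, 0, 0]], [1.0, [0, 38, 0], [0, 0, 0]], [1.0, [0, 41, 0], [0, 0, 0]]])

```text
time_s: 8.35
ee_pos: [609.9, -4.7, 50.6]
ee_rot: [-177.8, -0.1, -5.7]
force: [7.8, 78.2, 2.0]
gripper_width: 0.6
```

```bash
python3 -c "
from h import *
grab('scene','scene8')
crop('scene8',250,180,400,320,5,'c13')
s=env.state();print(s['force'],s['ee_pos'])
d=s['ee_pos'][:2]-P[:2]; c,n=np.cos(P[2]),np.sin(P[2]); print('box', c*d[0]+n*d[1], -n*d[0]+c*d[1])
"
```

```text
[ 6.7801992  71.42116651  2.00123959] [609.85814461  -4.53996976  50.49929309]
box -132.77760187447333 17.351843102681634
```

View pics/c13.png

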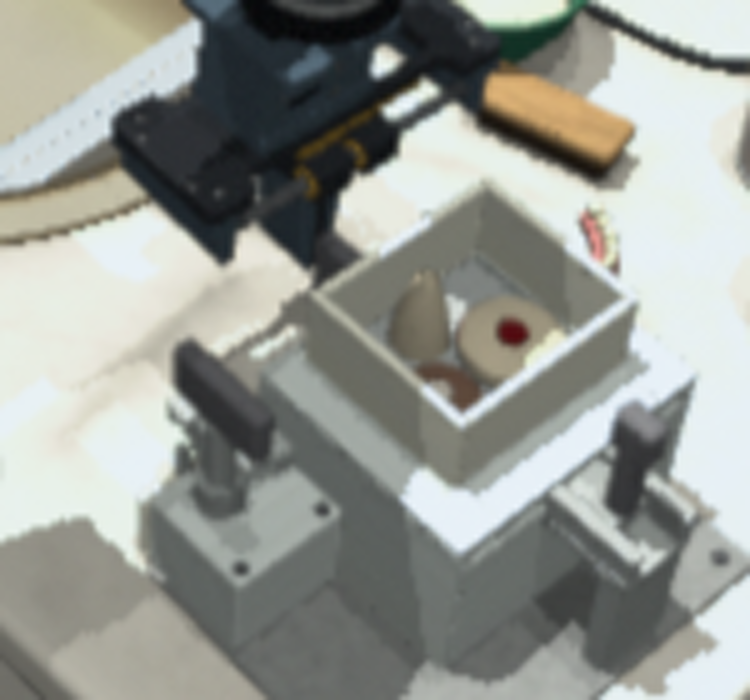

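drive_tool(series=[[1.0, [0, -10, 0], [0, 0, 0]], [1.0, [0, -20, 0], [0, 0, 0]], [1.0, [0, -25, 0], [0, 0, 0]], [1.0, [0, -30, 0], [0, 0, 0]], [1.0, [0, -40, 0], [0, 0, 0]]])

```text
time_s: 8.9
ee_pos: [610.1, 12.6, 49.1]
ee_rot: [179.9, 0.1, -5.0]
force: [0.1, -0.7, -0.2]
gripper_width: 0.3
```

```bash
python3 -c "
from h import *
grab('scene','scene9');grab('top','top9');grab('wrist','wrist9')
crop('scene9',250,170,400,290,5,'c14');crop('top9',230,140,390,290,5,'c15')
s=env.state();print(s['force'],s['ee_pos'])
d=s['ee_pos'][:2]-P[:2]; c,n=np.cos(P[2]),np.sin(P[2]); print('box', c*d[0]+n*d[1], -n*d[0]+c*d[1])
"
```

```text
[ 0.05029182 -0.14057923  0.44922789] [610.08859526  13.2651896   48.99816511]
box -150.53509232286976 16.029594923376465
```

View pics/c14.png

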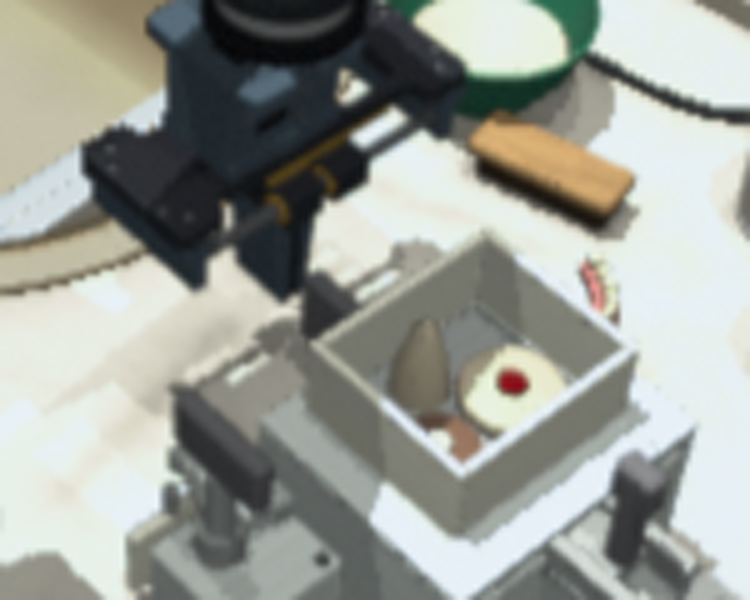

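View pics/c15.png

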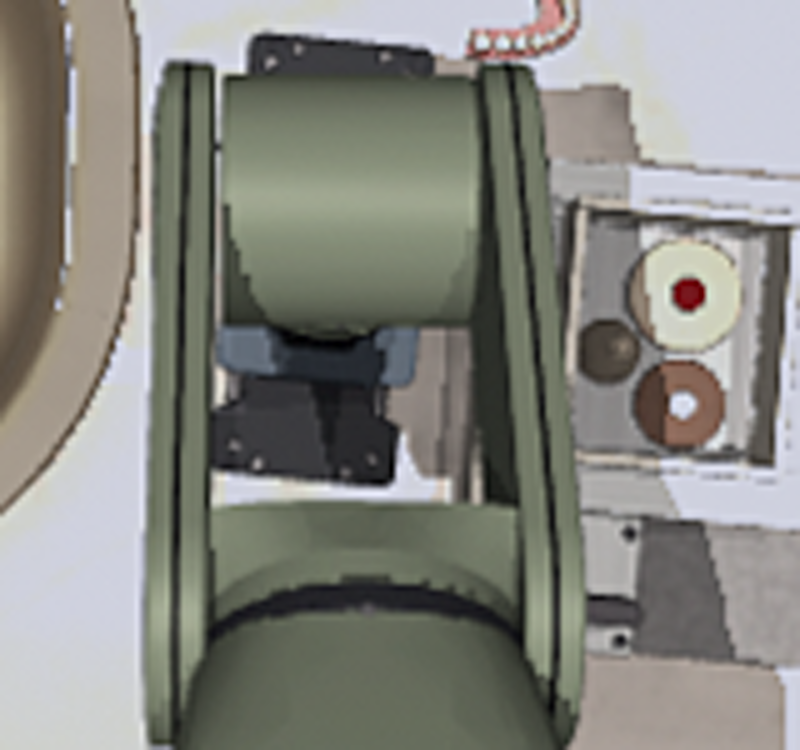

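View pics/wrist9.png

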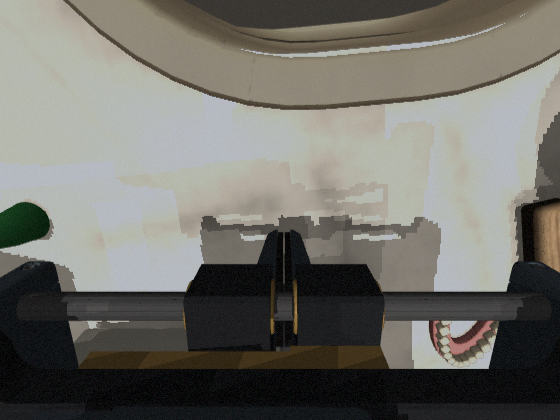

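```bash
cat >> ov.py <<'E'
def tabs(f,cs,x0,y0,x1,y1,s,out,ty=17):
    im=cv2.imread(f'pics/{f}.png')[y0:y1,x0:x1]; im=cv2.resize(im,None,fx=s,fy=s,interpolation=cv2.INTER_CUBIC)
    for c,col in zip(cs,[(0,0,255),(0,255,0),(255,0,0)]):
        q=np.array([(proj(f,T(P,(c+a*22.5,ty+b*6,75)))-[x0,y0]+.5)*s for a,b in [(-1,-1),(-1,1),(1,1),(1,-1)]])
        cv2.polylines(im,[q.astype(int).reshape(-1,1,2)],True,col,1)
    cv2.imwrite(f'pics/{out}.png',im)
E
python3 - <<'E'
from ov import *
tabs('scene0',[-156,-166],270,190,380,290,7,'o3')
tabs('scene9',[-110,-90,-78],270,190,380,290,7,'o4')
E
```

```text
(no output)
```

View pics/o3.png

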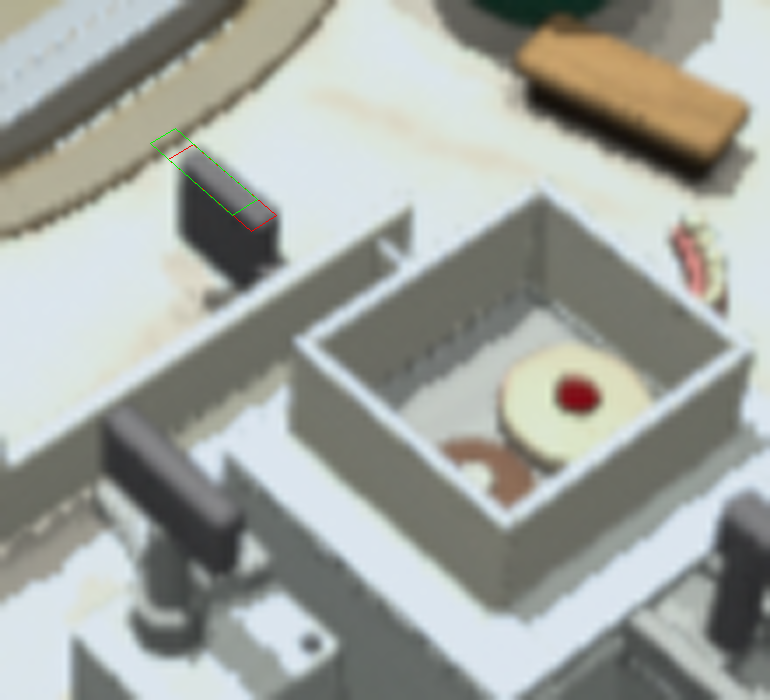

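View pics/o4.png

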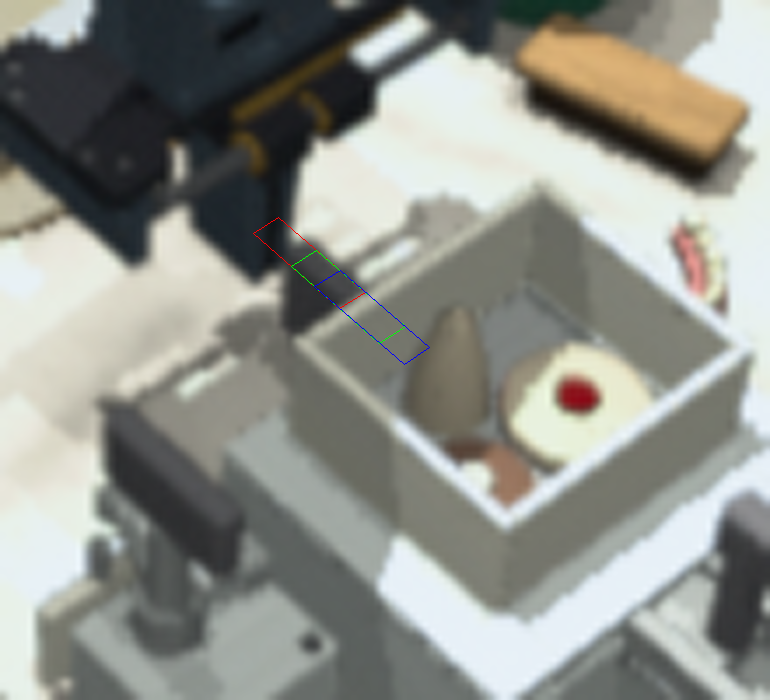

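Run:
```python
from ov import *
tabs('scene8',[-92,-84],270,190,380,290,7,'o5')
tabs('scene9',[-92,-84],270,190,380,290,7,'o6')
```

```text
(no output)
```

View pics/o5.png

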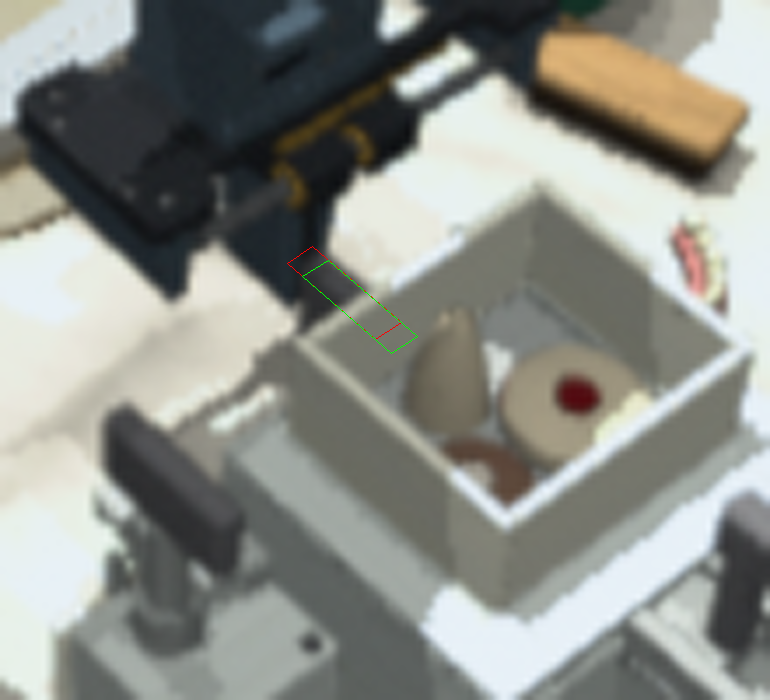

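View pics/o6.png

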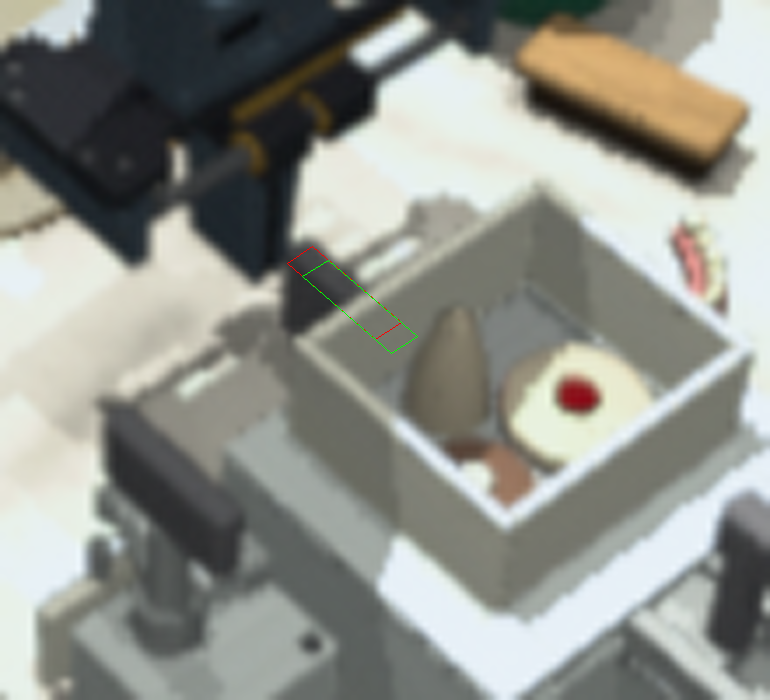

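drive_tool(series=[[0.6, [0, -10, -20], [0, 0, 0]], [0.6, [0, -10, -65], [0, 0, 0]], [0.6, [0, -10, -110], [0, 0, 0]], [0.6, [-20, 0, -150], [0, 0, 0]], [0.6, [-55, 30, -155], [0, 0, 0]]])

```text
time_s: 9.55
ee_pos: [557.2, -11.4, 209.5]
ee_rot: [-180.0, -0.6, -4.9]
force: [-0.6, -1.2, 0.1]
gripper_width: 35.6
```

```bash
python3 -c "
from h import *
go(T(P,(-34,-115,180)))
"
```

```text
d [-81.   87.2  28.5] rot [-0.    -0.011  0.002] t 9.55
```

drive_tool(series=[[0.6, [-30, 33, 5], [0, 0, 0]], [0.6, [-60, 66, 15], [0, 0, 0]], [0.6, [-80, 87, 27], [0, 0, 0]], [0.6, [-80, 87, 27], [0, 0, 0]], [0.6, [-80, 87, 27], [0, 0, 0]]])

```text
time_s: 10.05
ee_pos: [465.8, -91.8, 177.5]
ee_rot: [-180.0, 0.0, -5.1]
force: [0.1, 0.3, -0.1]
gripper_width: 36.9
```

```bash
python3 -c "
from h import *
grab('wrist','wrist10');grab('scene','scene10');grab('top','top10')
crop('scene10',270,170,400,310,5,'c16')
go(T(P,(-34,-115,120)))
print(proj('wrist10',T(P,(-34,-115,148))),proj('wrist10',T(P,(-62,-115,148))),proj('wrist10',T(P,(-6,-115,148))))
"
```

```text
d [ 2.1  0.4 57.8] rot [ 0.    -0.001  0.001] t 10.2
[288.75916255 236.53757113] [288.86177984 196.75385986] [288.66401956 273.42356884]
```

View pics/wrist10.png

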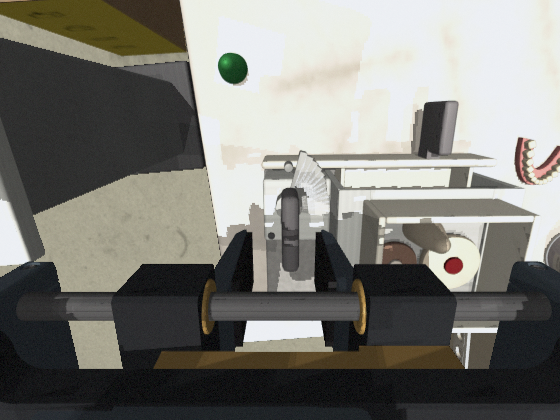

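View pics/c16.png

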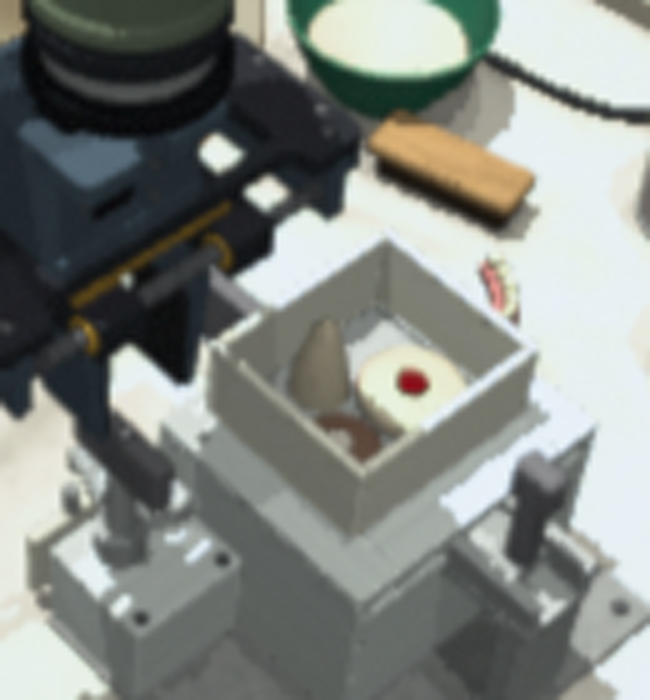

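drive_tool(series=[[0.6, [2, -1, 15], [0, 0, 0]], [0.6, [2, -1, 30], [0, 0, 0]], [0.6, [2, -1, 45], [0, 0, 0]], [0.6, [2, -1, 56], [0, 0, 0]], [0.6, [2, -1, 56], [0, 0, 0]]])

```text
time_s: 10.7
ee_pos: [467.8, -89.6, 120.1]
ee_rot: [-180.0, 0.2, -4.9]
force: [0.7, 0.0, -0.1]
gripper_width: 36.2
```

drive_tool(series=[[1.0, [0, 0, 0], [0, 0, 0]], [1.0, [0, 0, 0], [0, 0, 0]], [1.0, [0, 0, 0], [0, 0, 0]], [1.0, [0, 0, 0], [0, 0, 0]], [1.0, [0, 0, 0], [0, 0, 0]]], squeeze=20)

```text
time_s: 11.2
ee_pos: [470.0, -90.4, 122.2]
ee_rot: [180.0, -0.2, -4.9]
force: [4.7, -0.2, -0.9]
gripper_width: 12.3
```

```bash
python3 -c "
from h import *
grab('wrist','wrist11');grab('scene','scene11')
crop('scene11',270,170,400,310,5,'c17')
s=env.state();print(s['ee_pos'],s['force'],s['torque'],s['gripper_width'],s['qpos'])
"
```

```text
[470.05383857 -90.42179402 122.21452187] [4.82548727 0.37800464 0.05653558] [ 0.0755917  -0.64395703  0.43961979] 11.831195780601126 [-1.22761908e+01  1.43610491e+01  1.09926086e+02  1.87890246e-02
  5.54727069e+01 -7.34087925e+00]
```

View pics/c17.png

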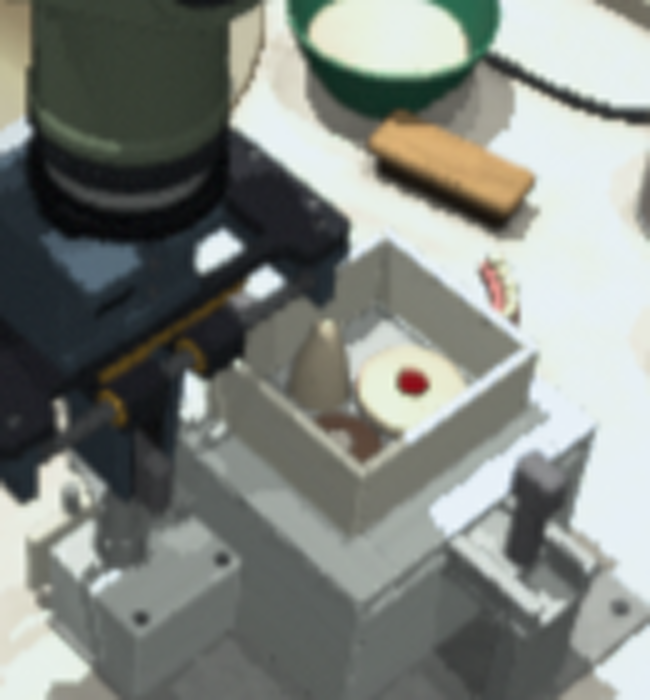

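View pics/wrist11.png

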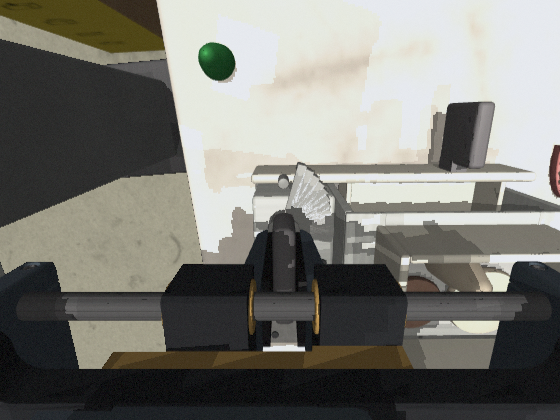

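drive_tool(series=[[1.0, [2, 0, 0], [0, 0, -0.08]], [1.0, [2, 0, 0], [0, 0, -0.18]], [1.0, [2, 0, 0], [0, 0, -0.28]], [1.0, [2, 0, 0], [0, 0, -0.38]], [1.0, [2, 0, 0], [0, 0, -0.48]]], squeeze=30)

```text
time_s: 11.8
ee_pos: [469.7, -90.5, 122.2]
ee_rot: [-180.0, 0.0, 22.7]
force: [-0.6, 0.7, 4.3]
gripper_width: 11.9
```

```bash
python3 -c "
from h import *
s=env.state();print(s['ee_pos'],s['ee_rot'],s['force'],s['torque'],s['gripper_width'])
"
```

```text
[469.68820282 -90.47833558 122.16524434] [-1.79988355e+02  3.85343442e-02  2.27165122e+01] [-0.59453774  0.67674936  4.2586206 ] [-0.13405389  0.08748714 -0.06033582] 11.888329314820329
```

Turning freely with low force.

drive_tool(series=[[1.0, [0, 0, 0], [0, 0, -0.1]], [1.0, [0, 0, 0], [0, 0, -0.2]], [1.0, [0, 0, 0], [0, 0, -0.3]], [1.0, [0, 0, 0], [0, 0, -0.4]], [1.0, [0, 0, 0], [0, 0, -0.5]]])

```text
time_s: 12.3
ee_pos: [469.5, -90.7, 122.2]
ee_rot: [-180.0, 0.0, 51.2]
force: [-0.6, -0.8, 3.7]
gripper_width: 12.0
```

drive_tool(series=[[1.0, [0, 0, 0], [0, 0, -0.1]], [1.0, [0, 0, 0], [0, 0, -0.2]], [1.0, [0, 0, 0], [0, 0, -0.3]], [1.0, [0, 0, 0], [0, 0, -0.4]], [1.0, [0, 0, 0], [0, 0, -0.47]]])

```text
time_s: 12.8
ee_pos: [469.2, -91.1, 122.2]
ee_rot: [-179.9, 0.1, 78.2]
force: [-1.8, -2.3, 5.1]
gripper_width: 11.9
```

```bash
python3 -c "
from h import *
s=env.state();print(s['ee_pos'],s['ee_rot'],s['force'],s['torque'],s['gripper_width'])
"
```

```text
[469.21045212 -91.05140714 122.17649773] [-1.79924008e+02  7.58149310e-02  7.82328926e+01] [-1.81525436 -2.34223225  5.11729783] [-0.41526019  0.14106078 -0.2300062 ] 11.860041270752752
```

drive_tool(series=[[1.0, [0, 0, 0], [0, 0, -0.06]], [1.0, [0, 0, 0], [0, 0, -0.08]], [1.0, [0, 0, 0], [0, 0, -0.08]], [0.6, [0, 0, 0], [0, 0, -0.08]], [0.6, [0, 0, 0], [0, 0, -0.08]]])

```text
time_s: 13.3
ee_pos: [469.7, -90.2, 121.4]
ee_rot: [-179.9, -0.0, 82.6]
force: [-0.6, -0.4, 0.1]
gripper_width: 24.7
```

drive_tool(series=[[0.6, [0, 0, 0], [0, 0, 0]], [0.6, [0, 0, -20], [0, 0, 0]], [0.6, [0, 0, -50], [0, 0, 0]], [0.6, [0, 0, -85], [0, 0, 0]], [0.6, [0, 0, -85], [0, 0, 0]]])

```text
time_s: 13.8
ee_pos: [473.0, -90.9, 210.7]
ee_rot: [179.5, 0.0, 82.7]
force: [0.4, 0.6, 0.7]
gripper_width: 36.6
```

```bash
python3 -c "
from ov import *
grab('wrist','wrist12');grab('scene','scene12')
tabs('scene12',[-92,-84],270,190,380,290,7,'o7')
crop('scene12',260,180,400,310,5,'c18')
s=env.state();print(s['ee_pos'],s['ee_rot'],s['force'],s['torque'],s['gripper_width'])
go(T(P,(96,0,220)))
"
```

```text
[470.2889769  -90.27806015 206.69636821] [ 1.79951843e+02 -7.26550577e-03  8.26776306e+01] [-0.20187126 -0.6959367  -0.03293587] [ 0.03658267 -0.01356171 -0.00891511] 36.45025095622406
d [-126.5  119.4  -13.2] rot [ 1.00e-03 -1.00e-03  1.53e+00] t 13.9
```

View pics/o7.png

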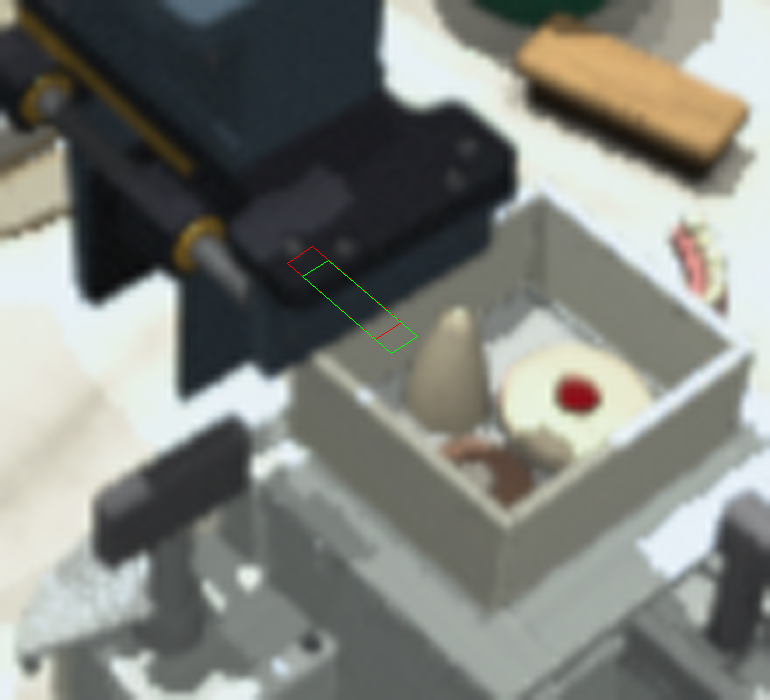

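View pics/wrist12.png

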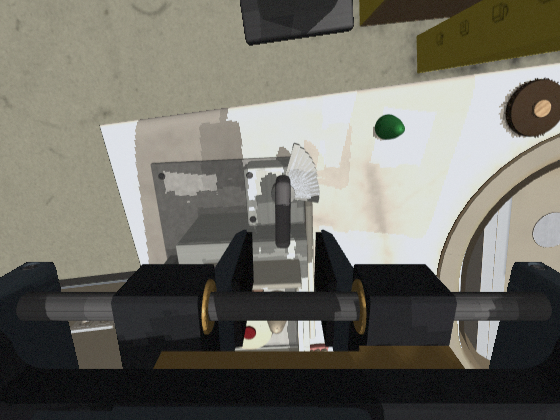

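drive_tool(series=[[0.6, [-15, 15, -13], [0, 0, 0.14]], [0.6, [-30, 30, -13], [0, 0, 0.28]], [0.6, [-50, 47, -13], [0, 0, 0.42]], [0.6, [-65, 62, -13], [0, 0, 0.56]], [0.6, [-80, 75, -13], [0, 0, 0.7]]])

```text
time_s: 14.4
ee_pos: [534.1, -179.7, 217.2]
ee_rot: [-179.8, 0.1, 42.2]
force: [-0.8, 0.1, -0.2]
gripper_width: 36.2
```

```bash
python3 -c "
from h import *
go(T(P,(96,0,200)))
"
```

```text
d [-5.9 63.9 17. ] rot [-0.003  0.003  0.824] t 14.4
```

drive_tool(series=[[0.6, [-1, 15, 0], [0, 0, 0.14]], [0.6, [-2, 30, 5], [0, 0, 0.28]], [0.6, [-3, 45, 10], [0, 0, 0.42]], [0.6, [-4, 60, 15], [0, 0, 0.56]], [0.6, [-6, 64, 17], [0, 0, 0.7]]])

```text
time_s: 14.9
ee_pos: [573.0, -231.0, 199.3]
ee_rot: [-179.9, 0.2, 2.1]
force: [0.1, 0.3, -0.5]
gripper_width: 36.2
```

drive_tool(series=[[0.6, [0, 0, 0], [0, 0, 0.12]], [0.6, [0, 0, 0], [0, 0, 0.12]], [0.6, [0, 0, 0], [0, 0, 0.12]], [0.6, [0, 0, 0], [0, 0, 0.12]], [0.6, [0, 0, 0], [0, 0, 0.12]]])

```text
time_s: 15.4
ee_pos: [573.2, -230.3, 202.3]
ee_rot: [-180.0, 0.0, -4.3]
force: [-0.2, -0.0, 0.3]
gripper_width: 36.5
```

```bash
python3 -c "
from ov import *
for n in ['wrist','scene','top']: grab(n,n+'13')
tabs('scene13',[-92,-84],270,190,410,320,5.5,'o8')
crop('top13',250,140,430,290,4.4,'c19')
go(T(P,(96,0,132)))
print(proj('wrist13',T(P,(96,0,155))),env.state()['ee_pos'])
"
```

```text
d [-0.6  0.6 70.5] rot [-0.    -0.     0.011] t 15.55
[282.90803462 229.18294237] [ 573.28872398 -230.3876659   202.53639245]
```

View pics/o8.png

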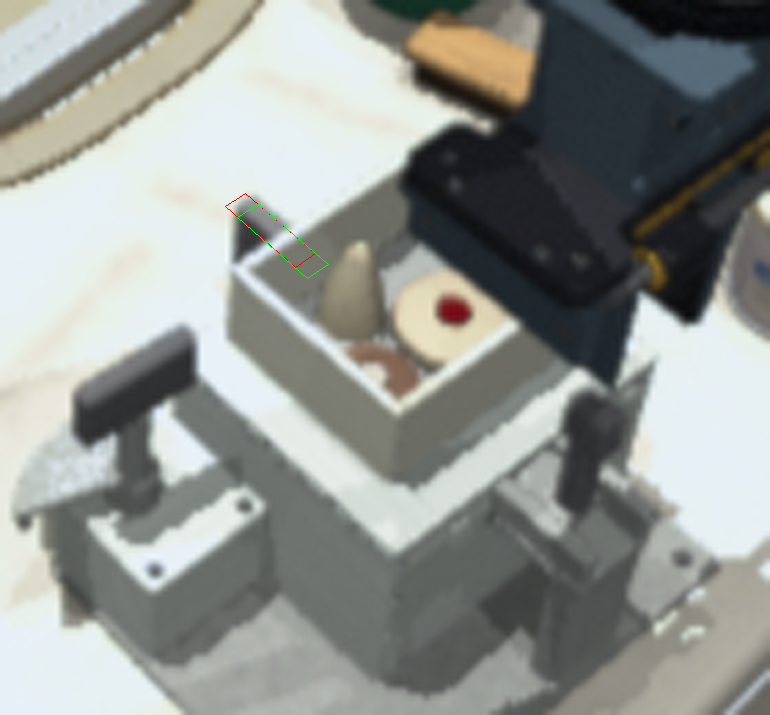

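View pics/wrist13.png

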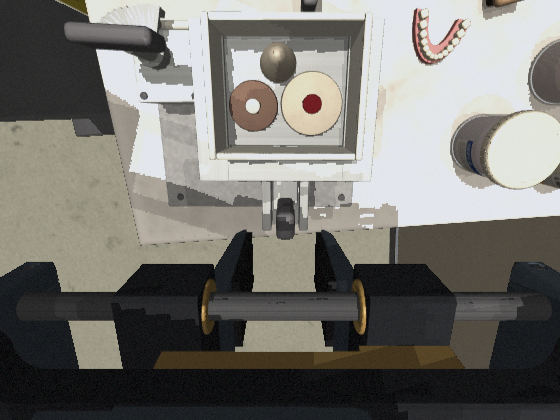

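View pics/c19.png

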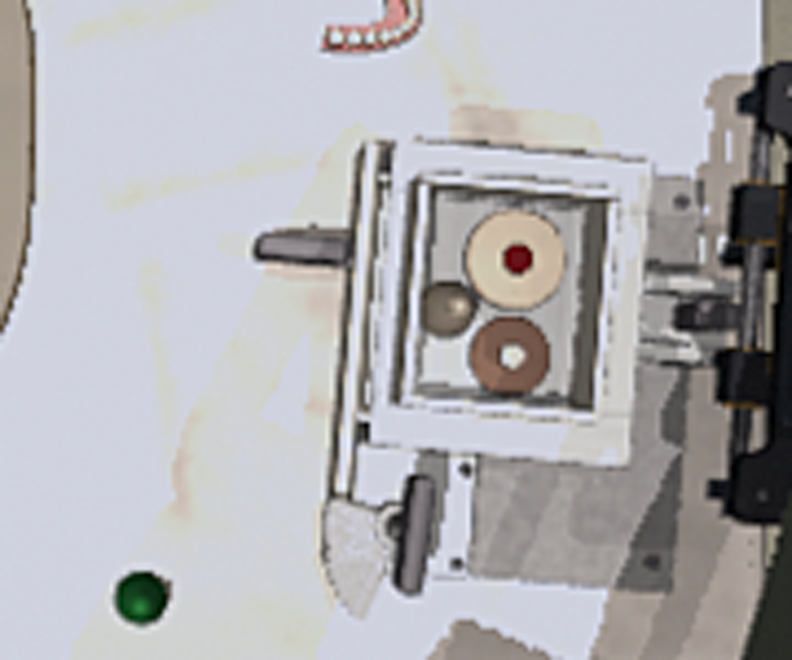

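drive_tool(series=[[0.6, [-1, -1, 20], [0, 0, 0.011]], [0.6, [-1, -1, 40], [0, 0, 0.011]], [0.6, [-1, -1, 60], [0, 0, 0.011]], [0.6, [-1, -1, 70], [0, 0, 0.011]], [0.7, [-1, -1, 70], [0, 0, 0.011]]])

```text
time_s: 16.05
ee_pos: [571.6, -229.0, 131.1]
ee_rot: [-179.9, 0.2, -5.0]
force: [-0.0, -0.1, 0.2]
gripper_width: 31.0
```

drive_tool(series=[[1.0, [0, 0, 0], [0, 0, 0]], [1.0, [0, 0, 0], [0, 0, 0]], [1.0, [0, 0, 0], [0, 0, 0]], [1.0, [0, 0, 0], [0, 0, 0]], [1.0, [0, 0, 0], [0, 0, 0]]], squeeze=20)

```text
time_s: 16.55
ee_pos: [574.2, -229.9, 133.7]
ee_rot: [179.9, -0.3, -5.0]
force: [5.0, -0.6, 1.5]
gripper_width: 13.7
```

```bash
python3 -c "
from ov import *
for n in ['wrist','scene']: grab(n,n+'14')
crop('scene14',290,180,420,310,5,'c20')
s=env.state();print(s['ee_pos'],s['force'],s['gripper_width'])
"
```

```text
[ 574.18925015 -229.83672468  133.70011295] [ 6.4644941  -0.23984526  1.24098848] 13.8327073000885
```

View pics/c20.png

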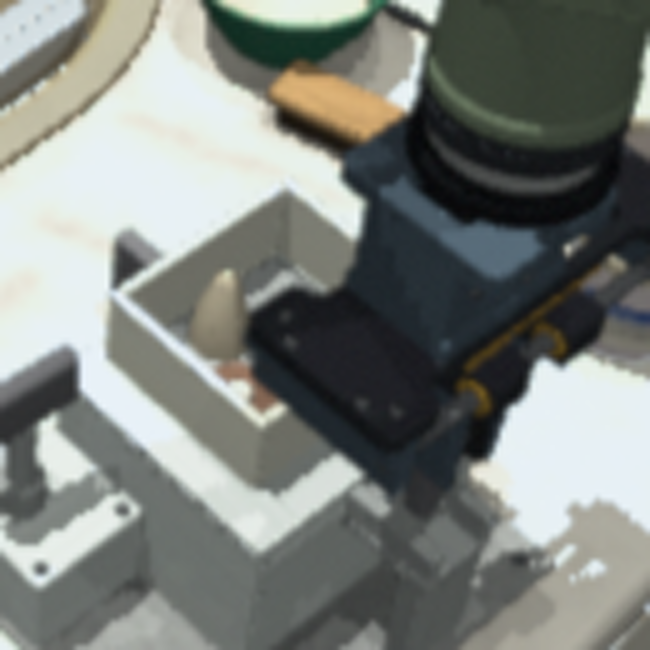

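drive_tool(series=[[1.0, [2, 5, 0], [0, 0, 0]], [1.0, [2, 10, 0], [0, 0, 0]], [1.0, [2, 15, 0], [0, 0, 0]], [1.0, [2, 19, 0], [0, 0, 0]], [1.0, [2, 22, 0], [0, 0, 0]]])

```text
time_s: 17.15
ee_pos: [572.5, -252.0, 133.6]
ee_rot: [180.0, -0.0, -5.0]
force: [0.9, 0.3, 5.6]
gripper_width: 13.9
```

```bash
python3 -c "
from ov import *
for n in ['wrist','scene','top']: grab(n,n+'15')
crop('scene15',270,180,420,310,5,'c21');crop('top15',250,140,430,290,4.4,'c22')
s=env.state();print(s['ee_pos'],s['force'],s['gripper_width'])
"
```

```text
[ 572.46679152 -252.47730108  133.64062514] [ 0.75246946 -1.93634253  5.52043812] 14.149094702829997
```

View pics/c21.png

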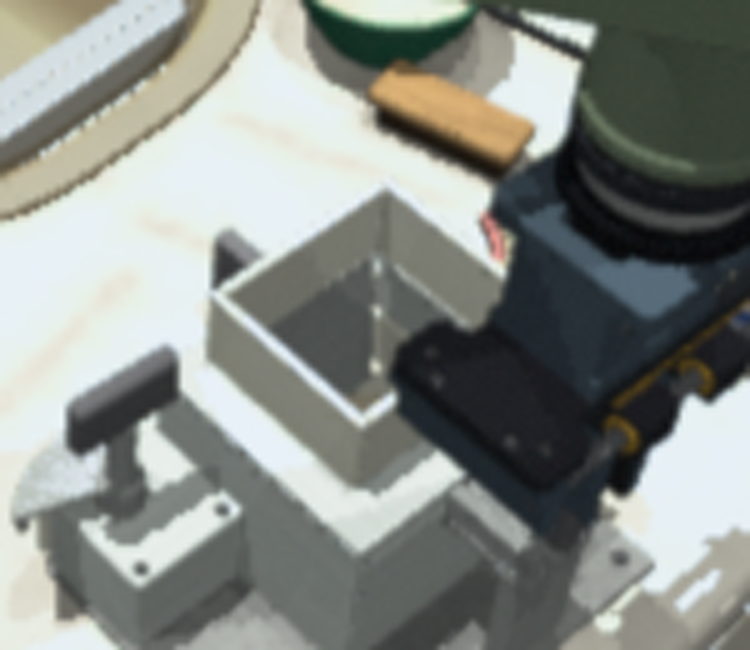

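View pics/c22.png

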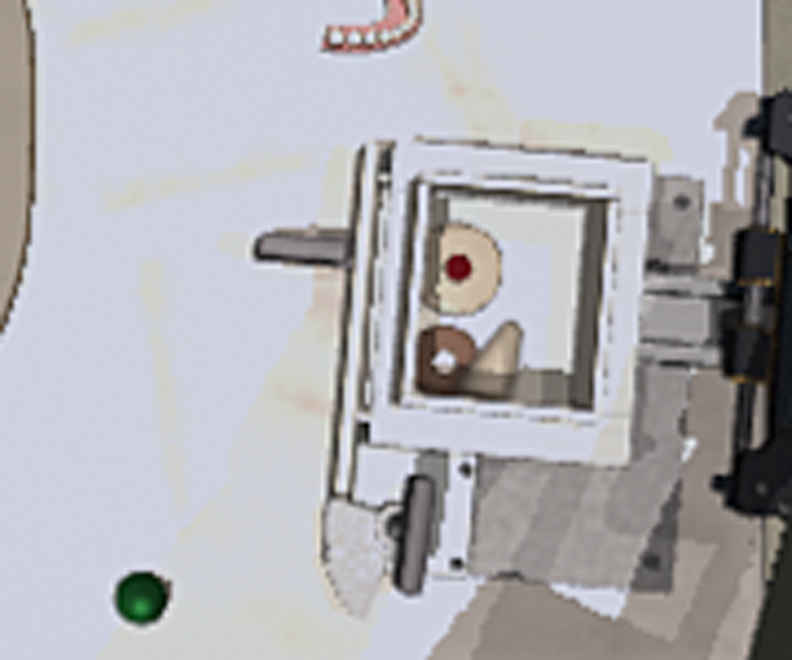

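View pics/wrist15.png

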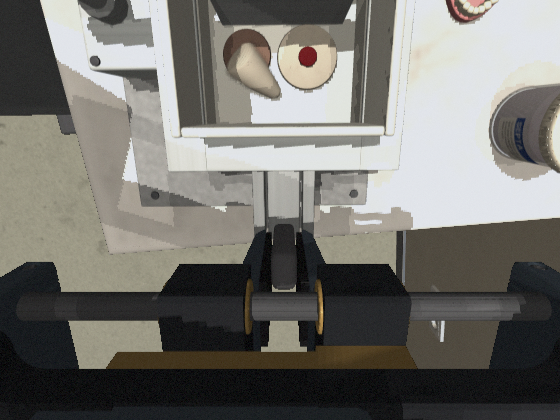

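drive_tool(series=[[0.6, [0, 0, 0], [0, 0, 0]], [0.6, [0, 0, 0], [0, 0, 0]], [0.6, [0, 0, -15], [0, 0, 0]], [0.6, [0, 0, -45], [0, 0, 0]], [0.6, [0, 0, -80], [0, 0, 0]]])

```text
time_s: 17.8
ee_pos: [570.9, -251.0, 211.3]
ee_rot: [-179.9, 0.3, -5.1]
force: [-0.3, -0.5, 0.3]
gripper_width: 36.4
```

drive_tool(series=[[0.6, [0, 0, 0], [0, 0, 0]], [0.6, [0, 0, 0], [0, 0, 0]], [0.6, [0, 0, 0], [0, 0, 0]], [0.6, [0, 0, 0], [0, 0, 0]], [0.6, [0, 0, 0], [0, 0, 0]]])

```text
time_s: 18.3
ee_pos: [571.9, -251.3, 211.2]
ee_rot: [-179.9, 0.1, -5.0]
force: [0.3, 0.2, -0.4]
gripper_width: 36.5
```

```bash
python3 -c "
from ov import *
for n in ['wrist','scene','top']: grab(n,n+'16')
tabs('scene16',[-92,-84],270,190,410,320,5.5,'o9');crop('top16',250,140,430,290,4.4,'c23')
s=env.state();print(s['ee_pos'],s['force'],s['gripper_width'],s['time_s'])
"
```

```text
[ 572.2674066  -251.41942134  211.89987864] [-0.4750526  -0.47984874 -0.26113517] 36.414169349518005 18.45
```

View pics/o9.png

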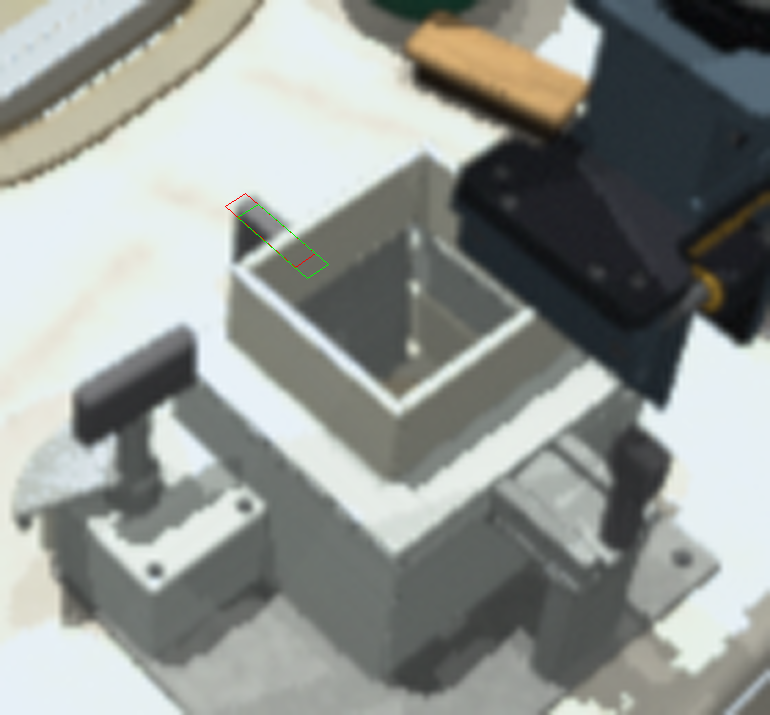

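View pics/top16.png

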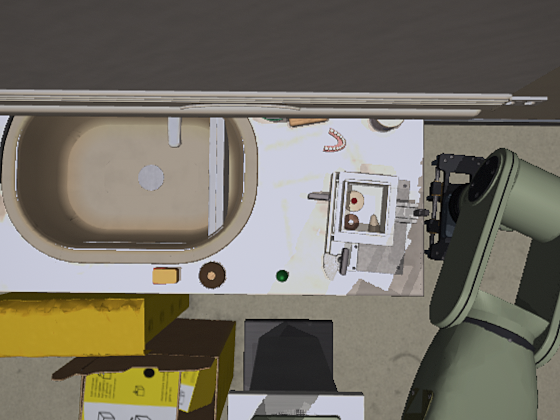

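View pics/wrist16.png

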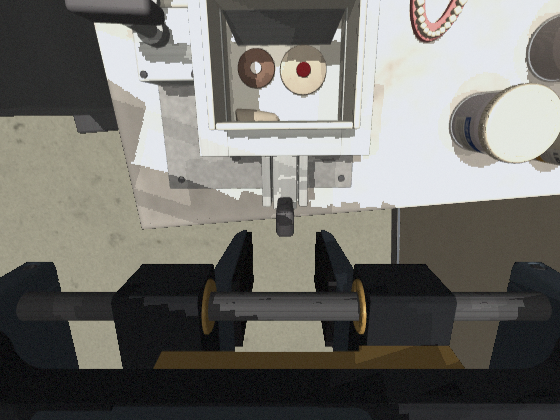

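drive_tool(series=[[0.6, [0, 0, 0], [0, 0, 0]], [0.6, [0, 0, 0], [0, 0, 0]], [0.6, [0, 0, 0], [0, 0, 0]], [0.6, [0, 0, 0], [0, 0, 0]], [0.6, [0, 0, 0], [0, 0, 0]]])

```text
time_s: 18.95
ee_pos: [572.5, -251.5, 212.5]
ee_rot: [-180.0, -0.0, -5.0]
force: [0.1, -1.2, -0.3]
gripper_width: 36.2
```

drive_tool(series=[[0.6, [0, 0, 0], [0, 0, 0]], [0.6, [0, 0, 0], [0, 0, 0]], [0.6, [0, 0, 0], [0, 0, 0]], [0.6, [0, 0, 0], [0, 0, 0]], [0.6, [0, 0, 0], [0, 0, 0]]])

```text
time_s: 19.45
ee_pos: [572.5, -251.5, 212.5]
ee_rot: [-180.0, -0.0, -5.0]
force: [-0.2, -0.3, -0.8]
gripper_width: 36.4
```

```bash
python3 -c "
from h import *
grab('top','top17');crop('top17',250,110,430,290,4,'c24')
"
```

```text
(no output)
```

View pics/c24.png

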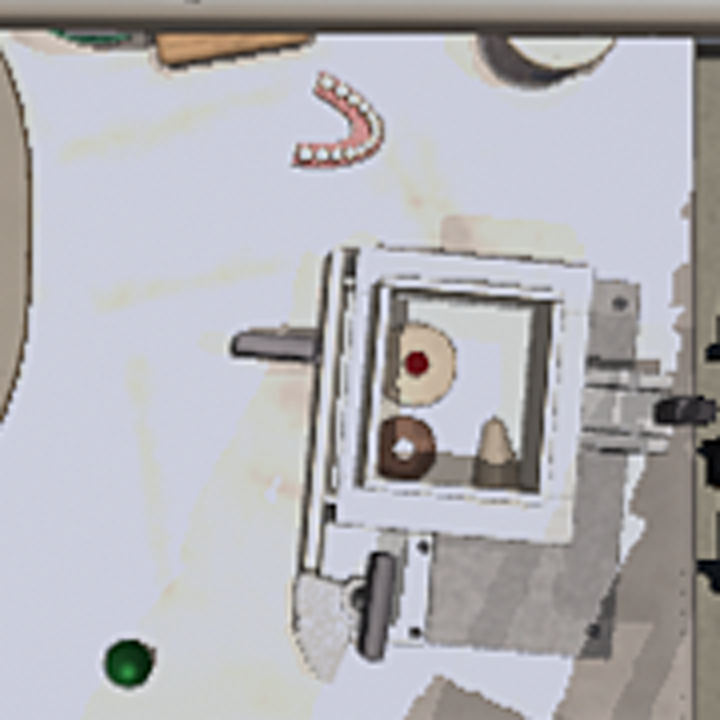

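```bash
python3 -c "
from workcell import env
print(env.job_done())"
```

```text
the job is handed in; nothing more can be done
None
```

The job is done and handed in at about 19.5 s, with the steps in the order you asked. I put the felt cone in the box, pushed the tray in, turned the cam about 1.53 rad to draw it tight, then pulled the bolt about 22 mm.

- **Pieces:** the last pictures show the floor hanging open and all three pieces at rest in the tray.
- **Tray and cam:** the tray tab lines up with the fully closed position, about 8 mm further in than when only the buffer held it. That reading is good to a millimetre or two, so the 0.001 m fit itself was not measured. The cam stayed at about a quarter turn.
- **Left alone:** the brush wheel, polishing bar, denture and green cone appear where they were. The gripper was open, clear and touching nothing.

**What went wrong:** the tray started only about 70 mm out, not the 90 mm I expected, so my push ran into the end stop. The last wrist force I read there was 78 N, under the 120 N limit, and the fingertips were what touched the tab. I backed off straight away and found no displacement or damage, but I don't know the peak force between readings.

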